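# Take a bracket's length with the spring tape and lock it

## Task

Lift the yellow tape measure up off the peg of its sloping stand, hook the steel end of its blade over the bent-down near end of the aluminium bracket on the wooden block and back the case away along the bracket against the blade's spring. Set the case down flat on the block behind the bracket's far end, so that the spring holds the bracket snugly and squarely between hook and case, then push the red lock on top of the case fully down and let go. Leave the glass tumbler and the stopwatch where they stand.

Things in the scene. Friction and masses are not known exactly. Their poses are not given: they have to be found in the camera images.
- tape: yellow tape measure case, 90 long (x) x 34 wide (y) x 60 high (z) mm, 0.28 kg. Origin: centre of its flat underside; z to its top. Its nose, where the blade comes out, is its -x face. At the start it lies on the sloping board, its -y side against the low lip, nose roughly towards the robot, z leaning 30 degrees, the wire loop at its tail over the peg. Grip it across its width, 20 to 58 mm above the underside.
- blade (a joint): how far the blade is drawn out, m: 0 = in, at most 0.072. A spring pulls it in: 2.4 N at 0, plus 40 N per m. Blade: straight, white, 19 mm wide, 2.5 mm thick, underside 10 mm above the case's underside. At 0 the inner face of its end hook stands 8 mm ahead of the nose; drawn snugly over the 60 mm bracket it reads 0.052.
- hook_tip (a point): lower end of the inner face (the one towards the case) of the steel hook at the blade's end, on the tape's middle line, 8 mm below the level of the case's underside. The hook is a plate 3 mm thick and 22 mm wide, hanging 18 mm below the blade's underside.
- lock (a joint): red lock button on the case, m: 0 = up (free), 0.005 = fully down (its pin then stands in a notch of the blade and keeps it out; the notch lies under the pin when the blade joint is between 0.051 and 0.06). It slides stiffly (4 N) straight down into the case and stays where it is left. 8 to 10 N push it home.
- lock_top (a point): centre of the top face (22 x 20 mm) of the red lock button, on the case's middle line 22 mm from the case's centre towards the nose; with the button up it is 68 mm above the case's underside, 8 mm above the case's top.
- loop (a point): centre of the opening (14 mm wide, 20 mm long) of the loop of 4 mm steel wire at the tail (+x) of the tape: 57 mm from the case's centre, 4 mm above the level of the underside. The loop ends 68 mm from the case's centre.
- stand: fixed stand: steel foot 110 x 100 mm and a brown board 110 (along x) x 60 x 8 mm whose face slopes down at 30 degrees towards the stand's -y; a lip 8 mm high and 6 mm thick runs along its lower edge. Origin: on the table, 75 mm below the middle line of the board's upper face, under the tape's centre. x is level, along the tape.
- peg_tip (a point): tip of the steel peg on the stand, 6 mm thick, standing 18 mm square to the sloping board (so it leans 30 degrees from vertical, to the stand's -y) at the end away from the robot. The tape's loop comes off along the peg.
- gauge: fixed wooden block about 157 (x) x 110 (y) x 40 (z) mm with a flat aluminium L bracket on it. Origin: on the table under the block, the wood reaching from x = -77 to +80 mm. x points from the bracket's near end (towards the robot) to its far end and on along the free part of the block's top, which is 40 mm above the table.
- bracket_near (a point): middle of the upper edge of the bracket's near end, the one to hook on: at x = -85 mm of the block, 48 mm above the table. The bracket is 60 mm long (x), 44 mm wide (y), its upper face 8 mm above the wood; at this end its other leg hangs down 32 mm in front of the wood, and the hook goes down in front of that leg with free space before it.
- bracket_far (a point): middle of the upper edge of the bracket's far end, at x = -25 mm of the block, 48 mm above the table: an 8 mm high step down to the wood, against which the nose of the case comes to rest.
- tumbler: heavy clear glass tumbler, 76 mm across, 95 mm high, standing on the table; origin: centre of its underside. To be left alone.
- stopwatch: silver stopwatch, 54 mm across, 14 mm thick, lying on the table, crown to one side; origin: centre of its underside. To be left alone.
There are look-alikes about, which are no part of the job. Leave any blue look-alike of the tape alone.

How it is judged (in metres and radians):
On the way, in this order (a step that is already met when the one before it is completed fails the run):
1. the tape is lifted off the peg, clear of the stand (distance between loop and peg_tip above 0.03 m and contact force between tape and stand below 0.1 N), for 0.1 s.
2. the hook is caught on the bracket's near end and the blade is drawn out more than 40 mm by backing away (x of hook_tip in the frame of gauge between -0.09 and -0.081 m and z of hook_tip in the frame of gauge between 0.025 and 0.0465 m and y of hook_tip in the frame of gauge between -0.02 and 0.02 m and value of joint blade above 0.04 m), for 0.1 s.
3. the case stands flat on the block behind the bracket, the hook still on the near end (x of hook_tip in the frame of gauge between -0.09 and -0.081 m and z of hook_tip in the frame of gauge between 0.025 and 0.0465 m and y of hook_tip in the frame of gauge between -0.02 and 0.02 m and z of tape in the frame of gauge between 0.037 and 0.043 m and y of tape in the frame of gauge between -0.02 and 0.02 m and angle between the x axis of tape and the x axis of gauge, either way round below 0.15 rad and angle between tape's own z axis and vertical below 0.1 rad and value of joint blade between 0.047 and 0.065 m), for 0.1 s.
At the end, for the whole second after the job is handed in: Hook over the bracket's near end, case flat on the block behind the far end (within 3 mm of the wood, 20 mm of the middle line, 0.15 rad of square), bracket snug between them (blade joint 49.5 to 54.5 mm), red lock down at least 3.8 of 5 mm, tape at rest and released (x of hook_tip in the frame of gauge between -0.09 and -0.081 m and z of hook_tip in the frame of gauge between 0.025 and 0.0465 m and y of hook_tip in the frame of gauge between -0.02 and 0.02 m and z of tape in the frame of gauge between 0.037 and 0.043 m and y of tape in the frame of gauge between -0.02 and 0.02 m and angle between the x axis of tape and the x axis of gauge, either way round below 0.15 rad and angle between tape's own z axis and vertical below 0.1 rad and value of joint blade between 0.0495 and 0.0545 m and value of joint lock above 0.0038 m and linear speed of tape below 0.02 m/s and contact force between the fingers and tape below 0.1 N); the robot touches nothing.
It fails at once if the tumbler is shifted more than 30 mm or tipped (distance of tumbler from where it was at the start of the episode above 0.03 m or angle between tumbler's own z axis and vertical above 0.35 rad).
It fails at once if the stopwatch is shifted more than 30 mm or tipped (distance of stopwatch from where it was at the start of the episode above 0.03 m or angle between stopwatch's own z axis and vertical above 0.35 rad).
It also fails if it takes over 48 s, if anything falls off the work surface, if the arm or the gripper's body presses on something with over 40 N, if the wrist force passes 120 N, or if a joint passes its speed limit or range.

## Robot

A 6-joint arm with a two-finger parallel gripper is mounted at the origin on the work surface. World frame = base frame: x ahead of the robot, y to its left, z up, the work surface at z = 0. Lengths are in mm, angles in rad, forces in N, time in s.
With the tool pointing down it reaches from about 350 to 875 mm from the base axis. Payload 4.2 kg.
Tool frame: the origin (TCP) lies between the finger pads; the fingertips stand 11 mm ahead of it and the grasp point (between the pads) lies 8 mm behind it; z points along the fingers, y is the direction in which the jaws open and shut (so a half turn about z gives the same grasp; the last joint's range is limited). The gripper opens to 85 mm and grips with 20 to 120 N. Pads are 22 mm wide; open, the fingers measure 114 mm over their backs; the gripper's body (76 mm by 85 mm) begins 54 mm behind the grasp point. The pads swing forward as they close: fully open they stand 13 mm farther back than shut.
Start: joints at [-1.031, 0.385, 0.008, 0, -1.194, -0.259], TCP at [173.219, -600.495, 242.312] pointing down, gripper open.
Joint ranges: [-3.14, 3.14], [-1.21, 2.06], [-1.07, 1.41], [-3.16, 2.05], [-2.99, -0.16], [-3.1, 3.1]. Speed limits (rad/s): [2.79, 2.79, 3.14, 3.14, 3.14, 3.14].

## Interface

Orientations are given as a unit quaternion [x, y, z, w].
In Python, from bench import * gives the robot as it stands.
- The arm moves only by the tool servo_tool, never from a script. Its argument "rows" is a list of rows, each a list of 7 numbers: the opening, from 0 (shut) to 1 (fully open), then the shift along the tool's x, y, z in cm, then the turn, a rotation vector about the tool's x, y, z in degrees. A call has 1 to 12 rows; each row shifts and turns the commanded pose from where the row before left it, along the tool's axes as they then stand; what a row does not reach is not made up. A row lasts 1/10 s, in which the tool goes at most 50 mm and 8.59 degrees, less where a joint would pass 70% of its speed; a pose out of reach is approached as far as the arm can. A call is refused whole if a number of a shift passes 5 or a number of a turn 8.59, either way. A call with a gripper value outside its range is refused whole. The fingers move at their own pace and stop on an object; the grip force is fixed at half the most. Time passes only in rows, so rows that do not move let the fingers close. It gives the time, the measured TCP pose, the force and the opening at its end, in the units of the state.
- read_state(): the state, without advancing time (a new reading comes with each control period).
- get_image(name): name is "side" or "top" or "wrist"; returns a dict with "image" (480x640x3 uint8, red, green, blue), "mtx" (3x3 intrinsics, pixels), "k1" (the pictures are not rectified: a ray, as slopes to the right and down, at radius r is drawn at 1 + k1 r^2 times it, then the intrinsics apply), "extrinsics" (4x4, takes a point from camera to world coordinates). Camera axes: x right, y up, looking along -z (the intrinsics and any distortion apply to the point x, -y, -z); pixel columns grow to the right and rows downward; lengths in mm; the calibration is good to about 2 mm. A picture is of the moment at which its call begins. There is no depth.
- job_done(): hands the job in, once; it reports no verdict.
The state is a dict: "clock": time; "joints": joint angles; "joint_vel": joint speeds; "joint_efforts": joint torques, N m; "position": TCP position; "ee_rot": TCP orientation; "contact_force": force on the tool from outside, world axes, zero at the start; "wrist_torque": the same for the moment, N m; "gripper_width": finger opening in mm.
Only numpy, scipy, OpenCV 4.12 (cv2) and the standard library are available. Lean on these libraries where they do the work, as an engineer would, in place of code of your own. Each camera call takes 0.05 s, during which the arm holds its last target. There are 200 camera calls.

## Working session

There is one attempt and no reset: what is moved stays moved. The work goes in short steps, Python scripts to look and compute and a tool call to move; the robot and the scene stay as the last step left them, time stands still between calls to the robot, and variables do not carry over. Pictures are saved under pics/ and viewed, about 8 in all and at most 12, crops included, and the job is handed in when it is done.

Besides the shell and the picture viewer there is one more tool, called after ">>>" by a JSON object that holds its "name" and its "arguments". servo_tool: Moves the arm, as the interface text tells. Its arguments: {"type":"object","properties":{"rows":{"type":"array","items":{"type":"array","items":{"type":"number"}}}},"required":["rows"]}

```bash
ls; mkdir -p pics; cat > h.py <<'E'
from bench import *
import numpy as np, cv2
from scipy.spatial.transform import Rotation as R
def cam(n):
    d=get_image(n); d={k:(np.array(v) if k!='k1' else v) for k,v in d.items()}; return d
def ray(d,u,v):
    K=d['mtx']; p=cv2.undistortPoints(np.array([[[u,v]]],float),K,np.array([d['k1'],0,0,0.]))[0,0] if 0 else None
    x=(u-K[0,2])/K[0,0]; y=(v-K[1,2])/K[1,1]; a,b=x,y
    for _ in range(30):
        s=1+d['k1']*(a*a+b*b); a,b=x/s,y/s
    E=d['extrinsics']; r=E[:3,:3]@np.array([a,-b,-1.]); return E[:3,3],r/np.linalg.norm(r)
def onz(d,u,v,z):
    o,r=ray(d,u,v); return o+r*(z-o[2])/r[2]
def tri(l):
    A=0;b=0
    for d,u,v in l:
        o,r=ray(d,u,v); P=np.eye(3)-np.outer(r,r); A=A+P; b=b+P@o
    return np.linalg.solve(A,b)
def proj(d,p):
    E=d['extrinsics']; c=E[:3,:3].T@(np.array(p)-E[:3,3]); a,b=c[0]/-c[2],-c[1]/-c[2]
    s=1+d['k1']*(a*a+b*b); K=d['mtx']; return np.array([K[0,0]*a*s+K[0,2],K[1,1]*b*s+K[1,2]])
def save(d,n,crop=None,f=1):
    im=d['image'][...,::-1]
    if crop: x0,y0,x1,y1=crop; im=im[y0:y1,x0:x1]
    im=cv2.resize(np.ascontiguousarray(im),None,fx=f,fy=f,interpolation=cv2.INTER_CUBIC); cv2.imwrite('pics/'+n,im)
E
cat > a.py <<'E'
from h import *
import pickle
D={n:cam(n) for n in('side','top','wrist')}
pickle.dump(D,open('d0.pkl','wb'))
for n in D: save(D[n],n+'0.png'); print(n,D[n]['extrinsics'][:3].round(2).tolist(),D[n]['mtx'][0,0],D[n]['k1'])
print(read_state())
E
python3 a.py
```

```text
pics
side [[-0.91, 0.32, -0.28, 236.14], [-0.42, -0.67, 0.61, 607.41], [0.01, 0.67, 0.74, 836.04]] 551.4987366559906 -0.1031092377561393
top [[-0.01, 0.99, -0.11, 387.11], [-1.0, -0.02, -0.01, 8.55], [-0.01, 0.11, 0.99, 1159.3]] 611.8445761921244 -0.003752781025272374
wrist [[-0.28, -0.91, -0.31, 90.84], [0.96, -0.26, -0.09, -624.26], [0.0, -0.33, 0.94, 372.85]] 341.5170230266331 -0.06351643277090205
{'clock': 0.15, 'joints': array([-1.03137659e+00,  3.85401963e-01,  6.92400425e-03, -3.65048843e-04,
       -1.19401965e+00, -2.58624183e-01]), 'joint_vel': array([-0.00041763, -0.00181428,  0.0038559 ,  0.00160405, -0.00212657,
       -0.00053399]), 'joint_efforts': array([-7.27047768e-05, -3.92678547e+01,  1.88582593e+01,  4.18859482e+00,
       -3.40749903e-03, -5.54578804e-06]), 'position': array([ 173.11024831, -600.09643145,  241.45146675]), 'ee_rot': array([-1.39870296e-01,  9.90169454e-01,  8.49732717e-04, -1.74152954e-04]), 'contact_force': array([-0.35577934,  0.48168828, -0.97921995]), 'wrist_torque': array([-0.03020149, -0.00391978, -0.00855552]), 'gripper_width': 85.62571914886509}
```

View pics/top0.png

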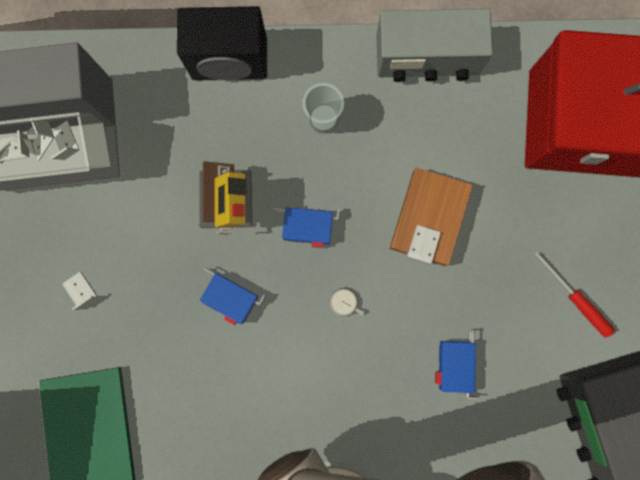

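View pics/side0.png

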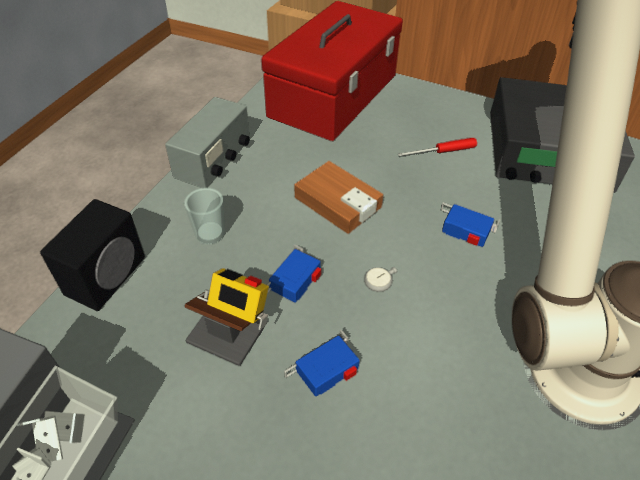

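Top view: the yellow tape is on the stand at (230,198) with its red lock at (238,210) and nose downwards. The look-alikes are the blue cases at (308,225), (229,298) and (457,366), which aren't meant. The block is at (432,215) and the bracket at (424,244), near end at the bottom. The tumbler is at (323,107) and the stopwatch at (345,302). The side view agrees: tape (237,295), bracket (360,203).

```bash
cat > m.py <<'E'
from h import *
import pickle
D=pickle.load(open('d0.pkl','rb'))
def mask(n,lo,hi,roi):
    d=D[n]; hsv=cv2.cvtColor(d['image'],cv2.COLOR_RGB2HSV); m=cv2.inRange(hsv,lo,hi); k=np.zeros_like(m); x0,y0,x1,y1=roi; k[y0:y1,x0:x1]=m[y0:y1,x0:x1]
    c=max(cv2.findContours(k,0,1)[0],key=cv2.contourArea); return c[:,0].astype(float)
def rect(n,c,z):
    P=np.array([onz(D[n],u,v,z)[:2] for u,v in c],np.float32); r=cv2.minAreaRect(P); return np.round(r[0],1),np.round(r[1],1),round(r[2],2)
rt=mask('top',(0,150,80),(8,255,255),(225,195,250,225)); rs=mask('side',(0,150,80),(8,255,255),(235,265,270,295))
print('red',rt.mean(0),rs.mean(0)); 
ct=cv2.minAreaRect(rt.astype(np.float32))[0]; cs=cv2.minAreaRect(rs.astype(np.float32))[0]
print(ct,cs,tri([(D['top'],*ct),(D['side'],*cs)]))
b=mask('top',(0,0,150),(180,60,255),(395,215,455,270)); print('bracket',rect('top',b,48),cv2.boxPoints(cv2.minAreaRect(b.astype(np.float32))).tolist())
w=mask('top',(5,90,90),(20,255,255),(380,160,490,275)); print('wood',rect('top',w,40),rect('top',w,35))
bs=mask('side',(0,0,150),(180,60,255),(330,180,390,225)); print('bracket side',rect('side',bs,48))
y=mask('top',(22,120,90),(32,255,255),(200,160,260,235)); print('yel',rect('top',y,120), cv2.boxPoints(cv2.minAreaRect(y.astype(np.float32))).tolist())
im=[cv2.resize(D['top']['image'][150:245,190:285],(400,400),interpolation=2),cv2.resize(D['side']['image'][255:350,190:285],(400,400),interpolation=2)]
im2=[cv2.resize(D['wrist']['image'],(400,300))]
cv2.imwrite('pics/c1.png',np.hstack(im)[...,::-1])
E
python3 m.py
```

```text
red [237.30769231 209.66666667] [252.75675676 280.89189189]
(237.5, 209.5) (252.6506805419922, 280.9314880371094) [557.98907409 155.93715188 125.44843197]
bracket (array([ 502.3, -172.2]), array([46. , 61.7]), 71.48) [[406.30810546875, 256.2486877441406], [416.14593505859375, 224.27569580078125], [440.45947265625, 231.75677490234375], [430.62164306640625, 263.7297668457031]]
wood (array([ 554.8, -189.5]), array([112.8, 161.5]), 71.26) (array([ 555.6, -190.4]), array([113.3, 162.2]), 71.26)
bracket side (array([ 497.5, -158.6]), array([67.4, 75. ]), 72.92)
yel (array([578. , 170.7]), array([53.7, 94.8]), 89.99) [[214.0, 172.0], [245.0, 172.0], [245.0, 226.0], [214.0, 226.0]]
```

View pics/c1.png

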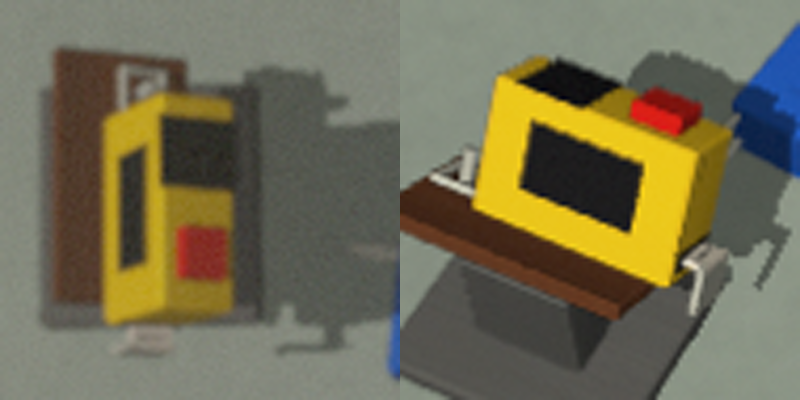

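The enlarged crop confirms the target: the only yellow case, red lock near the nose, hook towards the robot, tail loop over the peg. Next is a near look with the wrist camera.

```bash
cat >> h.py <<'E'
def Rtool(yaw,tilt=0):
    # tape axes: yaw (deg) about z, then lean about tape x (deg). tool x=-tape x, y=tape y, z=-tape z
    T=(R.from_euler('z',yaw,degrees=True)*R.from_euler('x',tilt,degrees=True)).as_matrix()
    return R.from_matrix(np.c_[-T[:,0],T[:,1],-T[:,2]])
def delta(p,Rt,s=None):
    s=s or read_state(); R0=R.from_quat(s['ee_rot'])
    rv=np.degrees((R0.inv()*Rt).as_rotvec())
    d=np.array(p)-s['position']
    print('shift(cm) before turn',(R0.inv().apply(d)/10).round(2),'after turn',(Rt.inv().apply(d)/10).round(2),'rotvec',rv.round(2))
E
python3 -c "
from h import *
delta([600,165,270],Rtool(0,0))"
```

```text
shift(cm) before turn [-62.21  61.7   -2.75] after turn [-42.69  76.51  -2.85] rotvec [ 0.1  -0.02 16.08]
```

>>> {"name": "servo_tool", "arguments": {"rows": [[1,0,0,0,0,0,8.04],[1,0,0,0,0,0,8.04],[1,-1.2,2.2,-0.1,0,0,0],[1,-2.3,4.1,-0.15,0,0,0],[1,-2.3,4.1,-0.15,0,0,0],[1,-2.3,4.1,-0.15,0,0,0],[1,-2.3,4.1,-0.15,0,0,0],[1,-2.3,4.1,-0.15,0,0,0],[1,-2.3,4.1,-0.15,0,0,0],[1,-2.3,4.1,-0.15,0,0,0],[1,-2.3,4.1,-0.15,0,0,0],[1,-2.3,4.1,-0.15,0,0,0]]}}

```text
clock: 1.35
position: [392.5, -207.6, 257.0]
ee_rot: [-0.0, 1.0, 0.0, 0.0]
contact_force: [0.9, -1.2, 0.2]
gripper_width: 85.3
```

>>> {"name": "servo_tool", "arguments": {"rows": [[0.8,-2.3,4.1,-0.15,0,0,0],[0.8,-2.3,4.1,-0.15,0,0,0],[0.8,-2.3,4.1,-0.15,0,0,0],[0.8,-2.3,4.1,-0.15,0,0,0],[0.8,-2.3,4.1,-0.15,0,0,0],[0.8,-2.3,4.1,-0.15,0,0,0],[0.8,-2.3,4.1,-0.15,0,0,0],[0.8,-2.3,4.1,-0.15,0,0,0],[0.8,-1.8,3.2,-0.1,0,0,0],[0.8,0,0,0,0,0,0],[0.8,0,0,0,0,0,0]]}}

```text
clock: 2.45
position: [593.9, 151.1, 268.7]
ee_rot: [-0.001, 1.0, -0.0, -0.001]
contact_force: [-0.1, -0.1, 0.2]
gripper_width: 68.4
```

```bash
cat > b.py <<'E'
from h import *
import pickle
s=read_state();print(s['clock'],s['position'],R.from_quat(s['ee_rot']).as_matrix().round(3).tolist())
d=cam('wrist');pickle.dump(d,open('d1.pkl','wb'));save(d,'w1.png')
E
python3 b.py
```

```text
2.45 [593.86477695 151.13279318 268.70548122] [[-1.0, -0.001, -0.002], [-0.001, 1.0, -0.001], [0.002, -0.001, -1.0]]
```

View pics/w1.png

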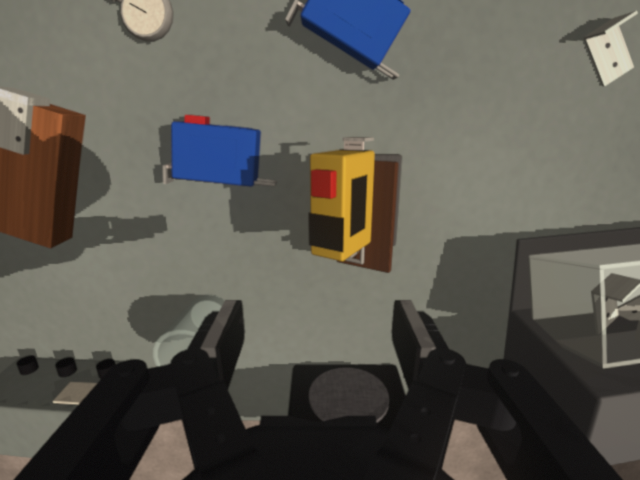

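Wrist view: tape at (342,200), lock at (323,184), nose at the top by (343,150), loop and peg at (355,258). I'll crop it for the edges.

```bash
cat > c.py <<'E'
from h import *
import pickle
d=pickle.load(open('d1.pkl','rb'));save(d,'w1c.png',(295,130,415,280),4)
im=d['image'].astype(int)
hsv=cv2.cvtColor(d['image'],cv2.COLOR_RGB2HSV)
for v in (165,180,195,210,225,235):
    print(v,[(u,*hsv[v,u].tolist()) for u in range(304,378,1) if 1][0:0])
    row=hsv[v].astype(int); b=row[:,2]; g=np.abs(np.diff(im[v].sum(1)))
    print([ (u+.5,int(g[u])) for u in range(304,380) if g[u]>60])
E
python3 c.py
```

```text
165 []
[(373.5, 122), (374.5, 83)]
180 []
[(350.5, 107), (351.5, 116), (365.5, 94), (366.5, 135), (367.5, 65), (372.5, 100), (373.5, 103)]
195 []
[(350.5, 133), (351.5, 107), (365.5, 122), (366.5, 111), (371.5, 70), (372.5, 121)]
210 []
[(349.5, 88), (350.5, 126), (351.5, 73), (364.5, 105), (365.5, 141), (371.5, 123), (372.5, 84)]
225 []
[(342.5, 118), (343.5, 138), (349.5, 121), (350.5, 117), (363.5, 78), (364.5, 134), (365.5, 78), (370.5, 112), (371.5, 97)]
235 []
[(342.5, 128), (343.5, 126), (349.5, 118), (350.5, 63), (352.5, 67), (353.5, 62), (369.5, 66), (370.5, 115), (371.5, 71)]
```

View pics/w1c.png

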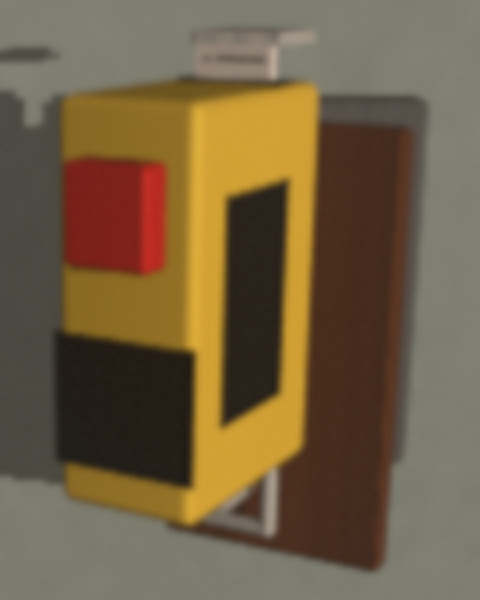

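```bash
cat > e.py <<'E'
from h import *
import pickle
d=pickle.load(open('d1.pkl','rb'))
for n,t,z,y in (((343,155),(343,261),135.5,(17,60)),((374.2,151.2),(370.5,242.5),83.5,(17,0)),((310.75,153.75),(311.5,253.75),118.5,(-17,60))):
    a=onz(d,*n,z);b=onz(d,*t,z);v=b-a; off=y[0]*.866-y[1]*.5
    print(a.round(1),b.round(1),'len',np.linalg.norm(v).round(1),'yaw',np.degrees(np.arctan2(v[1],v[0])).round(2),'origin',((a+b)/2-[0,off,0]).round(1)[:2])
print('lock',onz(d,320.75,183.5,75+68*.866), 'origin',onz(d,320.75,183.5,75+68*.866)+[22,34,0])
D=pickle.load(open('d0.pkl','rb'))
print(onz(D['top'],238,210,133.9),onz(D['side'],252,278.5,133.9))
E
python3 e.py
```

```text
[532.7 169.5 135.5] [619.7 171.6 135.5] len 87.1 yaw 1.38 origin [576.2 185.8]
[533.9 201.4  83.5] [621.8 202.3  83.5] len 87.9 yaw 0.61 origin [577.8 187.1]
[533.3 144.6 118.5] [619.9 144.8 118.5] len 86.7 yaw 0.11 origin [576.6 189.4]
lock [554.73791354 152.66343555 133.888     ] origin [576.73791354 186.66343555 133.888     ]
[556.06297117 154.01271154 133.9       ] [557.17410738 157.39244616 133.9       ]
```

```bash
python3 -c "
from h import *
delta([577,121.5,189.3],Rtool(0.7,30))"
```

```text
shift(cm) before turn [ 1.65 -2.88  7.99] after turn [ 1.7  -6.47  5.49] rotvec [-30.04   0.1   -0.69]
```

>>> {"name": "servo_tool", "arguments": {"rows": [[0.8,0,0,0,-7.5,0,-0.2],[0.8,0,0,0,-7.5,0,-0.2],[0.8,0,0,0,-7.5,0,-0.2],[0.8,0,0,0,-7.5,0,-0.1],[0.8,0.6,-2.2,1.8,0,0,0],[0.8,0.6,-2.2,1.8,0,0,0],[0.8,0.5,-2.1,1.9,0,0,0],[0.8,0,0,0,0,0,0],[0.8,0,0,0,0,0,0]]}}

```text
clock: 3.4
position: [577.8, 120.7, 190.5]
ee_rot: [-0.006, 0.966, 0.259, 0.0]
contact_force: [-0.5, -0.1, 0.9]
gripper_width: 68.2
```

```bash
python3 -c "
from h import *
s=read_state()
delta([577,121.5,189.3],Rtool(0.7,30),s)
delta([577,171.5,102.7],Rtool(0.7,30),s)
d=cam('wrist');save(d,'w2.png')"
```

```text
shift(cm) before turn [0.08 0.01 0.14] after turn [0.08 0.01 0.14] rotvec [-0.02  0.21  0.02]
shift(cm) before turn [ 0.05  0.02 10.14] after turn [1.000e-02 1.000e-02 1.014e+01] rotvec [-0.02  0.21  0.02]
```

View pics/w2.png

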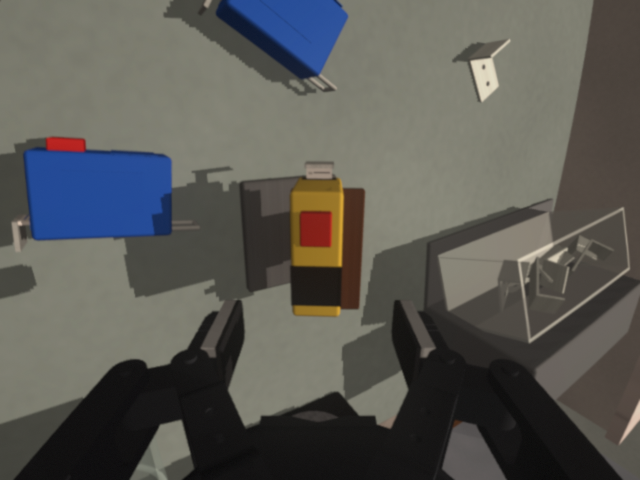

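The tape sits centred between the fingers (case at column 317, finger midline about 318) and square to them. Going in to grip.

>>> {"name": "servo_tool", "arguments": {"rows": [[0.8,0,0,3,0,0,0],[0.8,0,0,3,0,0,0],[0.8,0,0,2.5,0,0,0],[0.8,0,0,1.5,0,0,0],[0.8,0,0,0,0,0,0],[0,0,0,0,0,0,0],[0,0,0,0,0,0,0],[0,0,0,0,0,0,0],[0,0,0,0,0,0,0],[0,0,0,0,0,0,0]]}}

```text
clock: 4.45
position: [578.4, 171.1, 104.8]
ee_rot: [-0.006, 0.966, 0.259, 0.001]
contact_force: [0.8, -2.7, 6.4]
gripper_width: 33.2
```

>>> {"name": "servo_tool", "arguments": {"rows": [[0,0,0,-0.5,0,0,0],[0,0,0,-1,0,0,0],[0,0,0,-2,0,0,0],[0,0,0,-3,0,0,0],[0,0,0,-4,0,0,0],[0,0,0,0,0,0,0],[0,0,0,0,7.5,0,0],[0,0,0,0,7.5,0,0],[0,0,0,0,7.5,0,0],[0,0,0,0,7.5,0,0],[0,0,0,0,0,0,0]]}}

```text
clock: 5.55
position: [576.0, 121.2, 192.1]
ee_rot: [-0.008, 1.0, -0.002, -0.0]
contact_force: [-0.4, 0.7, -3.6]
gripper_width: 33.3
```

```bash
python3 -c "
from h import *
s=read_state();print(s['position'],s['contact_force'],s['gripper_width'])
th=-18.6
u=np.array([np.cos(np.radians(th)),np.sin(np.radians(th)),0])
g=np.array([554,-189.4,0])
p=g+u*(-36)+[0,0,34+120]
print(p);delta(p,Rtool(th,0),s)"
```

```text
[575.95432535 121.15203121 192.05186559] [-0.36291266  0.70269201 -3.64316581] 33.32282497959348
[ 519.88033724 -177.91746487  154.        ]
shift(cm) before turn [  6.11 -29.79   3.92] after turn [ -4.22 -30.13   3.81] rotvec [-0.21 -0.02 19.57]
```

>>> {"name": "servo_tool", "arguments": {"rows": [[0,0,-1,0,0,0,6.5],[0,0,-2,0,0,0,6.5],[0,0,-2,0,0,0,6.5],[0,-0.6,-4,0.5,0,0,0],[0,-0.6,-4,0.5,0,0,0],[0,-0.6,-4,0.5,0,0,0],[0,-0.6,-4,0.5,0,0,0],[0,-0.6,-4,0.5,0,0,0],[0,-0.6,-3,0.5,0,0,0],[0,-0.3,-2,0.5,0,0,0],[0,0,0,0,0,0,0],[0,0,0,0,0,0,0]]}}

```text
clock: 6.75
position: [527.1, -180.1, 158.1]
ee_rot: [0.165, 0.986, 0.001, 0.001]
contact_force: [-0.1, -0.3, -2.5]
gripper_width: 33.4
```

```bash
cat > f.py <<'E'
from h import *
import pickle
s=read_state();print(s['position'],s['contact_force'])
th=-18.6
u=np.array([np.cos(np.radians(th)),np.sin(np.radians(th)),0]);g=np.array([554,-189.4,0])
delta(g+u*(-36)+[0,0,154],Rtool(th,0),s)
d=cam('wrist');pickle.dump(d,open('d3.pkl','wb'));save(d,'w3.png')
for P in (s['position']-u*53-[0,0,42],g-u*85+[0,0,48],g-u*25+[0,0,48]): print(proj(d,P).round(1))
E
python3 f.py
```

```text
[ 527.08212248 -180.13359826  158.12235789] [-0.0982462  -0.28001224 -2.47520686]
shift(cm) before turn [ 0.75 -0.03  0.41] after turn [ 0.75 -0.02  0.41] rotvec [ 0.11  0.06 -0.35]
[318.6 187.1]
[317.9 164. ]
[318.5 244.6]
```

View pics/w3.png

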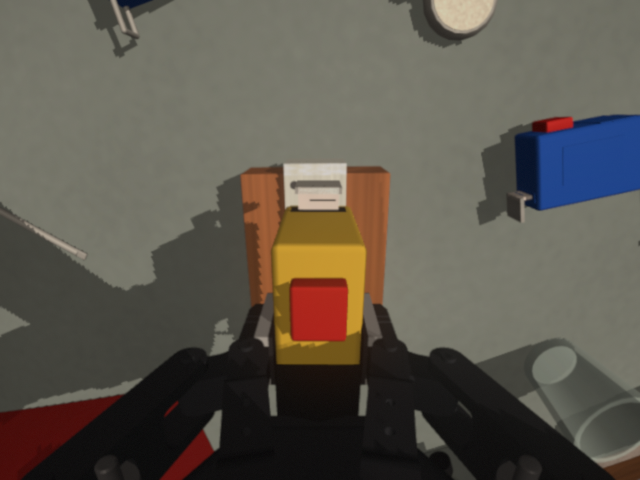

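Wrist view: the bracket's near end is at (316,164), within 2 px of the prediction, and the tape's middle line is on column 318. The hook still shows below the near end, so I'll shift towards the robot and lower.

>>> {"name": "servo_tool", "arguments": {"rows": [[0,0.7,0,1,0,0,-0.3],[0,0.65,0,2,0,0,0],[0,0,0,2,0,0,0],[0,0,0,1.2,0,0,0],[0,0,0,0,0,0,0],[0,0,0,0,0,0,0]]}}

```text
clock: 7.4
position: [515.8, -175.0, 97.0]
ee_rot: [0.16, 0.987, 0.0, 0.002]
contact_force: [-0.5, -0.0, -3.1]
gripper_width: 33.1
```

```bash
cat > f2.py <<'E'
from h import *
import pickle
s=read_state();print(s['position'],s['contact_force'])
th=-18.6
u=np.array([np.cos(np.radians(th)),np.sin(np.radians(th)),0]);g=np.array([554,-189.4,0])
print('gauge x of TCP',(s['position']-g)@u)
d=cam('wrist');e=cam('side');
save(d,'w4.png')
for P in (s['position']-u*(57.4)-[0,0,21.5],s['position']-u*54.4-[0,0,42],g-u*85+[0,0,48]): print(proj(d,P).round(1),proj(e,P).round(1))
a=cv2.resize(d['image'][60:260,220:420],(400,400),interpolation=2)
b=cv2.resize(e['image'][140:240,310:410],(400,400),interpolation=2)
cv2.imwrite('pics/w4.png',np.hstack([a,b])[...,::-1])
E
python3 f2.py
```

```text
[ 515.75516778 -174.95212458   97.01417637] [-0.53530316 -0.03965925 -3.12633431]
gauge x of TCP -40.855528190126385
[319.8 185.9] [375.1 199.8]
[319.5 184.3] [373.1 206.4]
[316.6 200.9] [369.4 206. ]
```

View pics/w4.png

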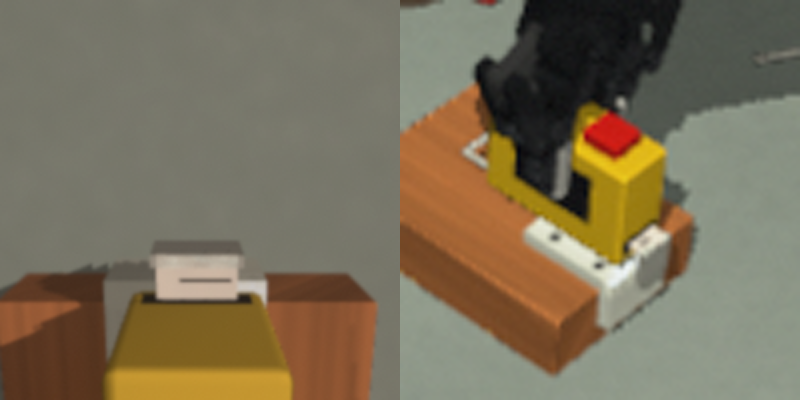

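The hook hangs about 10 mm ahead of the bracket's near edge (hook edge row 180, bracket edge row 198). The tape is about 3 mm off to +y, so I'll correct that and lower.

>>> {"name": "servo_tool", "arguments": {"rows": [[0,0,-0.3,0.4,0,0,-0.3],[0,0,0,0.3,0,0,-0.3],[0,0,0,0.3,0,0,0],[0,0,0,0.2,0,0,0],[0,0,0,0,0,0,0],[0,0,0,0,0,0,0]]}}

```text
clock: 8.1
position: [514.4, -178.3, 86.2]
ee_rot: [0.155, 0.988, -0.0, 0.002]
contact_force: [-2.2, 1.0, 7.0]
gripper_width: 33.3
```

>>> {"name": "servo_tool", "arguments": {"rows": [[0,0,0,-0.2,0,0,0.8],[0,0,0,0,0,0,0],[0,0,0,0,0,0,0]]}}

```text
clock: 8.4
position: [514.3, -178.1, 86.5]
ee_rot: [0.163, 0.987, 0.0, 0.001]
contact_force: [0.2, 0.3, -3.3]
gripper_width: 33.2
```

```bash
sed -i 's/w4.png/w5.png/; s/w4.png/w5.png/' f2.py; sed -i 's/\[140:240,310:410\]/[160:230,340:410]/' f2.py; python3 f2.py
```

```text
[ 514.25813845 -178.09225478   86.46456096] [ 0.18110259  0.25077377 -3.34486604]
gauge x of TCP -41.27279154215373
[319.2 185.9] [375.9 202.9]
[319.  184.3] [373.9 209.4]
[322.9 206.4] [369.4 206. ]
```

View pics/w5.png

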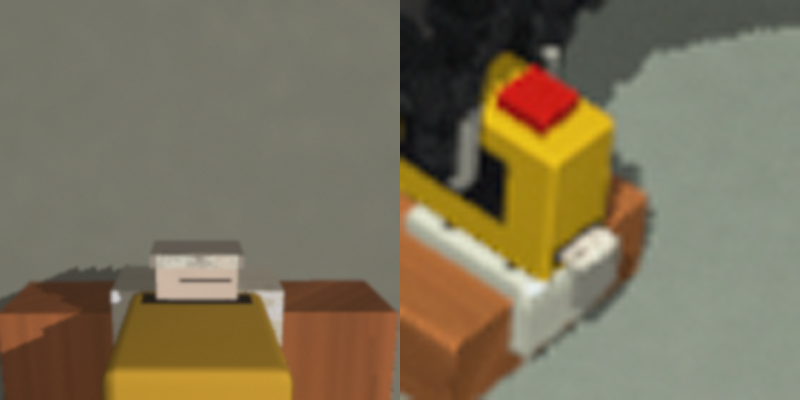

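The hook now hangs in front of the bracket's leg with the case just over its top face, and the touch force is gone. Backing away.

>>> {"name": "servo_tool", "arguments": {"rows": [[0,0,0,-0.15,0,0,0],[0,-0.5,0,0,0,0,0],[0,-0.8,0,0,0,0,0],[0,-0.8,0,0,0,0,0],[0,-0.8,0,0,0,0,0],[0,-0.8,0,0,0,0,0],[0,-0.8,0,0,0,0,0],[0,-0.8,0,0,0,0,0],[0,-0.7,0,0,0,0,0],[0,-0.6,0,0,0,0,0],[0,0,0,0,0,0,0],[0,0,0,0,0,0,0]]}}

```text
clock: 9.7
position: [576.4, -199.3, 88.1]
ee_rot: [0.163, 0.987, 0.0, 0.001]
contact_force: [-5.1, 0.9, -3.2]
gripper_width: 33.1
```

```bash
sed -i 's/w5.png/w6.png/' f2.py; sed -i 's/\[60:260,220:420\]/[120:320,220:420]/;s/\[160:230,340:410\]/[150:230,320:400]/' f2.py; python3 f2.py
```

```text
[ 576.42205432 -199.31642641   88.07944136] [-5.07749251  0.92658735 -3.15083585]
gauge x of TCP 24.413851296048115
[319.3 185.9] [351.4 186.6]
[319.1 184.4] [349.8 193.2]
[323.8  66.5] [369.4 206. ]
```

View pics/w6.png

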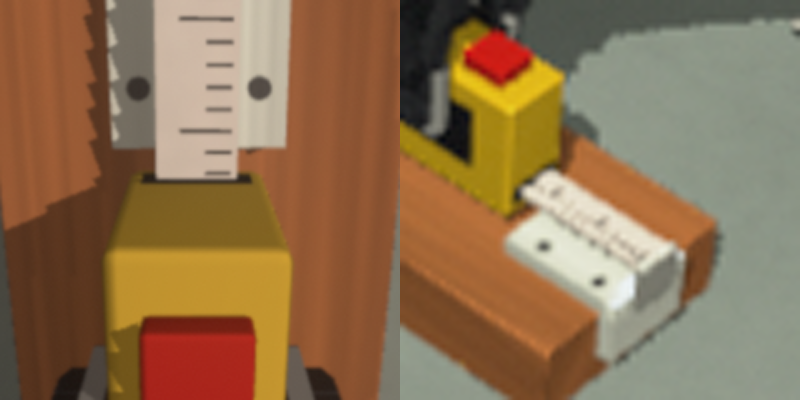

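The blade is out with the hook on the near end, a pull of about 5 N and a gap of about 6 mm behind the far end. Closing most of the gap, then setting down.

>>> {"name": "servo_tool", "arguments": {"rows": [[0,0.3,0,0,0,0,0],[0,0,0,0.3,0,0,0],[0,0,0,0.3,0,0,0],[0,0,0,0.2,0,0,0],[0,0,0,0.15,0,0,0],[0,0,0,0,0,0,0],[0,0,0,0,0,0,0]]}}

```text
clock: 10.5
position: [574.0, -198.3, 78.8]
ee_rot: [0.163, 0.987, 0.0, 0.001]
contact_force: [-4.6, 1.1, -1.3]
gripper_width: 33.2
```

>>> {"name": "servo_tool", "arguments": {"rows": [[0,0,0,0.1,0,0,0],[0,0,0,0,0,0,0],[0,0,0,0,0,0,0]]}}

```text
clock: 10.8
position: [574.1, -198.3, 78.4]
ee_rot: [0.163, 0.987, 0.0, 0.002]
contact_force: [-5.7, 1.6, 1.3]
gripper_width: 33.3
```

>>> {"name": "servo_tool", "arguments": {"rows": [[0,0.1,0,0,0,0,0],[0,0.1,0,0,0,0,0],[0,0.1,0,0,0,0,0],[0,0,0,0,0,0,0],[0,0,0,0,0,0,0]]}}

```text
clock: 11.3
position: [571.9, -197.5, 78.4]
ee_rot: [0.162, 0.987, 0.0, 0.002]
contact_force: [-2.4, -1.1, 0.4]
gripper_width: 33.5
```

>>> {"name": "servo_tool", "arguments": {"rows": [[0.5,0,0,0,0,0,0],[0.75,0,0,0,0,0,0],[0.75,0,0,0,0,0,0],[0.75,0,0,0,0,0,0],[0.75,0,0,-2,0,0,0],[0.75,0,0,-4,0,0,0],[0.75,-2,0,-3,0,0,0],[0.75,-2,0,-2,0,0,0],[0.75,0,0,0,0,0,0],[0.75,0,0,0,0,0,0]]}}

```text
clock: 12.3
position: [608.7, -210.1, 187.8]
ee_rot: [0.163, 0.987, 0.001, 0.001]
contact_force: [0.6, 0.6, -0.5]
gripper_width: 63.6
```

```bash
cat > k.py <<'E'
from h import *
s=read_state();print(s['clock'],s['position'],s['contact_force'])
d=cam('wrist');e=cam('side');t=cam('top')
def red(d,c,r):
    hsv=cv2.cvtColor(d['image'],cv2.COLOR_RGB2HSV);m=cv2.inRange(hsv,(0,150,60),(8,255,255))|cv2.inRange(hsv,(174,150,60),(180,255,255))
    k=np.zeros_like(m);x,y=map(int,c);k[y-r:y+r,x-r:x+r]=m[y-r:y+r,x-r:x+r]
    return cv2.minAreaRect(max(cv2.findContours(k,0,1)[0],key=cv2.contourArea))
th=-18.6;u=np.array([np.cos(np.radians(th)),np.sin(np.radians(th)),0]);v=np.array([-u[1],u[0],0]);g=np.array([554,-189.4,0])
L=g-2*u+[0,0,108]
for n,c,r in (('wrist',d,60),('side',e,20),('top',t,20)):
    q=red(c,proj(c,L),r);p=onz(c,*q[0],107);print(n,proj(c,L).round(1),np.round(q[0],1),np.round(q[1],1),'xyz',p.round(1),'gauge',((p-g)@u).round(1),((p-g)@v).round(1))
delta(L+[0,0,60],Rtool(th,0),s)
im=[cv2.resize(d['image'][:400,120:520],(400,400)),cv2.resize(e['image'][140:240,300:400],(400,400),interpolation=2)]
cv2.imwrite('pics/w7.png',np.hstack(im)[...,::-1])
E
python3 k.py
```

```text
12.3 [ 608.70795389 -210.06851698  187.795455  ] [ 0.57971857  0.55479413 -0.51937982]
wrist [322.2 163.3] [317.5 161. ] [34. 31.] xyz [ 550. -191.  107.] gauge -3.3 -2.8
side [340.2 164.8] [340.5 166. ] [11.4  8.3] xyz [ 550.5 -186.7  107. ] gauge -4.2 1.4
top [437.5 211.6] [438.  211.7] [10.4 10.8] xyz [ 552.1 -189.8  107. ] gauge -1.7 -1.0
shift(cm) before turn [6.05 0.19 1.96] after turn [6.04 0.21 1.98] rotvec [ 0.09  0.16 -0.15]
```

View pics/w7.png

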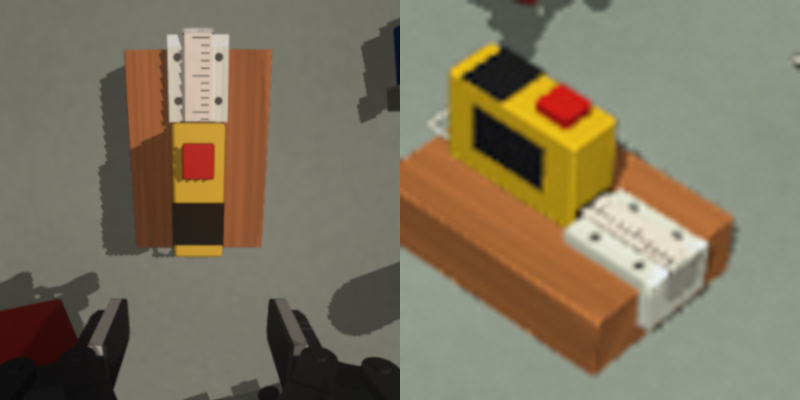

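The case stands flat and square, nose against the bracket's far end, hook over the near end. The lock is at about (551,-190). Closing the fingers and moving over it.

>>> {"name": "servo_tool", "arguments": {"rows": [[0,1,0.06,0,0,0,0],[0,2,0,0,0,0,0],[0,2,0,0,0,0,0],[0,1.1,0,0,0,0,0],[0,0,0,2,0,0,0],[0,0,0,2,0,0,0],[0,0,0,1.5,0,0,0],[0,0,0,0.5,0,0,0],[0,0,0,0,0,0,0],[0,0,0,0,0,0,0]]}}

```text
clock: 13.45
position: [551.8, -190.1, 128.6]
ee_rot: [0.162, 0.987, 0.0, 0.002]
contact_force: [-0.0, -0.7, -0.7]
gripper_width: -0.2
```

>>> {"name": "servo_tool", "arguments": {"rows": [[0,0,0,0.4,0,0,0],[0,0,0,0.3,0,0,0],[0,0,0,0.2,0,0,0],[0,0,0,0.2,0,0,0],[0,0,0,0,0,0,0]]}}

```text
clock: 13.95
position: [551.5, -190.1, 117.1]
ee_rot: [0.163, 0.987, 0.0, 0.001]
contact_force: [-1.2, -0.4, 2.4]
gripper_width: -0.2
```

>>> {"name": "servo_tool", "arguments": {"rows": [[0,0,0,0.1,0,0,0],[0,0,0,0.1,0,0,0],[0,0,0,0.1,0,0,0],[0,0,0,0,0,0,0]]}}

```text
clock: 14.35
position: [551.4, -190.1, 114.1]
ee_rot: [0.163, 0.987, 0.0, 0.001]
contact_force: [-1.5, -0.5, 5.3]
gripper_width: 0.0
```

>>> {"name": "servo_tool", "arguments": {"rows": [[0,0,0,0.1,0,0,0],[0,0,0,0.1,0,0,0],[0,0,0,0,0,0,0]]}}

```text
clock: 14.65
position: [551.6, -190.2, 114.0]
ee_rot: [0.162, 0.987, -0.0, 0.002]
contact_force: [-4.1, 1.8, 14.2]
gripper_width: -0.0
```

It bottomed at TCP z = 114 (button top at 103, so 5 mm down) with 14 N. Retracting.

>>> {"name": "servo_tool", "arguments": {"rows": [[0,0,0,-0.3,0,0,0],[0,0,0,-1,0,0,0],[0,0,0,-3,0,0,0],[0,-2,0,-4,0,0,0],[0,-4,0,-2,0,0,0],[0,0,0,0,0,0,0],[0,0,0,0,0,0,0]]}}

```text
clock: 15.35
position: [608.2, -209.3, 214.5]
ee_rot: [0.163, 0.987, 0.001, 0.001]
contact_force: [-0.3, 0.2, -0.8]
gripper_width: 0.0
```

```bash
sed -i 's/w7.png/w8.png/; s/\[140:240,300:400\]/[145:215,320:390]/' k.py; python3 k.py
```

```text
15.35 [ 608.21914134 -209.28827832  214.45769681] [-0.33960881  0.2327661  -0.79455474]
wrist [320.9 159.7] [316.5 156.5] [29. 27.] xyz [ 549.2 -190.9  107. ] gauge -4.1 -3.0
side [340.2 164.8] [340.4 167.1] [10.3  6.9] xyz [ 549.3 -183.5  107. ] gauge -6.3 4.1
top [437.5 211.6] [437.5 212. ] [ 9.8 10.4] xyz [ 551.5 -189.   107. ] gauge -2.5 -0.4
shift(cm) before turn [5.98 0.13 4.63] after turn [5.97 0.16 4.65] rotvec [ 0.09  0.12 -0.16]
```

View pics/w8.png

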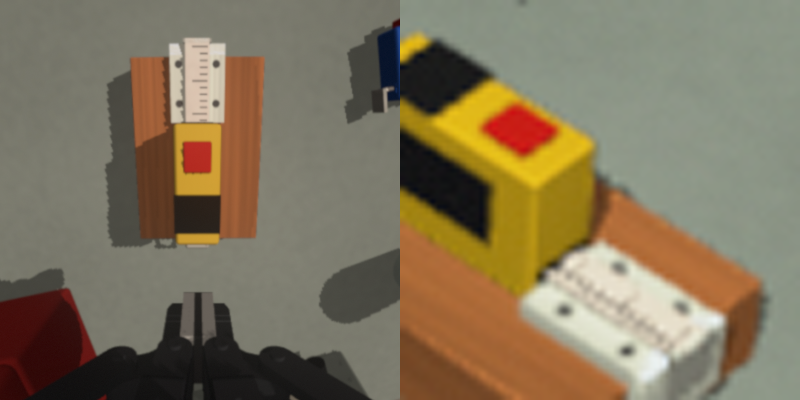

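The lock now stands low, the case is snug against the bracket and square, the hook is still on, and the gripper is clear. Handing in.

```bash
python3 -c "
from bench import *
print(job_done())"
```

```text
the job is handed in; nothing more can be done
None
```

I lifted the tape off the peg, hooked its blade over the bracket's near end and backed the case away. I then set it down flat behind the far end, let it go, and pushed the red lock home. The job was handed in at about 15.5 s; no verdict is reported.

- **Seating:** the last wrist and side views show the hook over the near end and the nose against the far end. By eye the case is flat and square, about 0 to 3 mm off the middle line. I did not measure the blade reading directly.
- **Lock:** it stopped moving at 14 N, at the height expected for fully down (5 mm), and sits low in the pictures.
- **Gripper and other items:** the gripper is clear of everything, and I went nowhere near the tumbler or the stopwatch.
- **Disagreements:** the three cameras placed the lock 3 to 7 mm apart in the last two checks. Part of that is because I assumed its raised height and the colour patch includes the button's sides. The grip also turned out about 4 mm higher on the case than I estimated. That gave a brief touch of about 10 N on the bracket, which I backed off.

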